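# Refit the drinks warmer's knob and hold it pressed

### The job

The drinks warmer's right-hand knob has been washed and hung on the drying stand: lift it up off its peg, turn it so that the flat in its bore matches the flat of the bare D-shaped spindle, push it fully home, then press it down against the spring to the end of its travel. Finish like that: keep hold of the knob and keep it pressed all the way down, without letting go. Leave everything else where it stands.

Things in the scene. Friction and masses are not known exactly. Their poses are not given: they have to be found in the camera images.
- knob_grip (a point): Loose black knob to be fitted; point on its axis half-way up its bar, 36 mm above the knob's underside, 14 mm below its top. Round skirt 43 mm wide, 22 mm high; on it an upright bar 40 mm long (x), 12 mm wide (y), 28 mm high. z up its axis; x points to the bar end with the white pointer line. Starts upright on one of the stand's pegs, its underside on the shoulder 45 mm above the worktop.
- knob: The same knob (about 60 g), same axes; origin: centre of its underside. Below it has a D-shaped blind bore on the axis, 18 mm deep, 20.2 mm in diameter, its flat 3.9 mm from the axis on the +x side (under the white line). At the start 14 mm of peg is inside the bore.
- dial (a point): Bare right-hand spindle of the warmer: point on its axis, on top of its dark disc (42 mm wide, 60 mm above the worktop if not pressed). A steel D-shaft stands 16 mm up from it: 18 mm wide, flat 3 mm from the axis on the +x side, top 4 mm tapered in by 1.4 mm. z up; x to the flat, as does the disc's white line. Seated: knob on the disc, knob_grip 36 mm above this point, x axes the same way.
- press (a joint): How far the bare spindle is pressed down, m: 0 when free, 0.005 fully down (point dial sinks with it). A spring pushes back with 4.5 N at first and 9 N at full travel, and lifts it again if let go. The spindle turns under about 0.06 N m.
- warmer: Grey two-knob drinks warmer, fixed, 170 mm deep (x), 230 mm wide (y), top 50 mm high; black warming plate at the rear, steel panel along its front (-x side). Origin: centre of its underside. Bare spindle at x -50, y -60 mm; a knob like the loose one is already fitted at x -50, y +60 mm, its top 110 mm above the worktop.
- stand: Fixed wooden drying stand, 140 mm long (x), 56 mm wide, 10 mm thick, with two steel pegs at x -40 and +40 mm: each has a shoulder 32 mm wide at 45 mm height and above it a tip 6.4 mm thick, 14 mm long. Origin: centre of its underside. The knob is on one peg, a brass napkin ring on the other, either way round.
- napkin_ring: Plain brass napkin ring, 39 mm outside, 17 mm inside, 14 mm high, lying on the other peg's shoulder; origin under its centre.
- jigger: brass-coloured double-cone jigger, 44 mm wide, 80 mm high, standing on the black warming plate of the warmer; origin under its centre
- bitters: small amber bottle with a red cap, 48 mm wide, 134 mm high, standing on a dark red coaster at the back; origin under its centre
- lemon: lemon, 78 x 55 x 56 mm, lying at the back, near the small amber bottle; origin under its centre
- cork: wine cork, 24 mm wide, 43 mm high, standing upright behind the warmer on the right; origin under its centre
Mind the look-alikes: they are no part of the job. What is shaped like the knob but turquoise is not meant.

How it is judged:
By the outcome, as a careful person would: the job done as asked, in the order asked, and still so for the second after the job is handed in, while the arm keeps its last pose, push and grip.
It also fails if it takes over 35 s, if anything falls off the work surface, if the arm or the gripper's body presses on something with over 40 N, if the wrist force passes 120 N, or if a joint passes its speed limit or range.

### The arm

A 7-joint arm with a two-finger parallel gripper is mounted at the origin on a cart in front of the work surface, level with it; the furniture and walls round the work are solid. World frame = base frame: x ahead of the robot, y to its left, z up, the work surface at z = 0. Lengths are in m, angles in rad, forces in N, time in s.
With the tool pointing down it reaches from about 0.4 to 0.85 m from the base axis. Payload 4.5 kg.
Tool frame: the origin (TCP) lies at the very end of the fingers, on their centre line; the grasp point (between the pads) lies 19 mm behind it; x points along the fingers, z is the direction in which the jaws open and shut, and the axes are right-handed (so a half turn about x gives the same grasp; the last joint's range is limited). The gripper opens to 85 mm and grips with 20 to 120 N. Pads are 22 mm wide; open, the fingers measure 114 mm over their backs; the gripper's body (76 mm by 85 mm) begins 54 mm behind the grasp point. The pads swing forward as they close: fully open they stand 13 mm farther back than shut.
Start: joints at [-1.214, 0.689, -0.195, 1.565, 0.157, 0.902, -0.215], TCP at [0.198, 0.593, 0.207] pointing down, gripper open.
Joint ranges: [-3.01, 3.01], [-0.46, 2.08], [-1.47, 1.51], [0.13, 2.56], [-1, 4.14], [0.04, 2.09], [-2.66, 2.66]. Speed limits (rad/s): [2.57, 2.57, 3.14, 3.14, 3.14, 3.14, 3.14].

### API

Orientations are given as [roll, pitch, yaw] about the fixed x, y, z axes, in that order (R = Rz(yaw) Ry(pitch) Rx(roll)).
In Python, from bench import status, optics, workorder gives the robot as it stands.
- The arm moves only by the shell command python3 -m handwheel 'ROWS' [FORCE]. ROWS is JSON, a list of rows, each a list of 7 numbers: the shift along the tool's x, y, z in m, then the turn, a rotation vector about the tool's x, y, z in rad, then the closure, from 0 (fully open) to 1 (shut). In form: [[x, y, z, ax, ay, az, claw], ...]. A call has 1 to 10 rows; each row shifts and turns the commanded pose from where the row before left it, along the tool's axes as they then stand; what a row does not reach is not made up. A row lasts 1/10 s, in which the tool goes at most 50 mm and 8.59 degrees, less where a joint would pass 70% of its speed; a pose out of reach is approached as far as the arm can. A call with a gripper value outside its range is refused whole. The fingers move at their own pace and stop on an object; FORCE is the grip in N (left out, the last holds). Time passes only in rows, so rows that do not move let the fingers close. It gives the time, the measured TCP pose, the force and the opening at its end, in the units of the state.
- status.get_obs(): the state, without advancing time (a new reading comes with each control period).
- optics.capture(name): name is "scene" or "top" or "wrist"; returns the picture (384x512x3 uint8, blue, green, red); there is no depth.
- optics.get_calibration(name): a dict with "vfov" (degrees; the focal length in pixels is half the picture's height over the tangent of half this angle, whatever the lens; pixels are square), "cx", "cy" (the principal point, pixels), "distortion" ([k1, k2, p1, p2, k3] as OpenCV has them; the pictures are not rectified), "R" (3x3) and "t" (3): a world point X has camera coordinates R X + t. Camera axes: x right, y down, z forward; pixel columns grow to the right and rows downward; lengths in m; the calibration is good to about 2 mm. A picture is of the moment at which its call begins: read the wrist's pose just before it. get_calibration takes no time and is no camera call; for the wrist camera it gives the pose at the moment of the call.
- workorder.hand_in(): hands the job in, once; it reports no verdict.
The state is a dict: "clock": time; "qpos": joint angles; "qvel": joint speeds; "tau": joint torques, N m; "tcp_pos": TCP position; "tool_rot": TCP orientation; "wrist_force": force on the tool from outside, world axes, zero at the start; "torque": the same for the moment, N m; "grip_width": finger opening in m.
Only numpy, scipy, OpenCV 4.12 (cv2) and the standard library are available. Lean on these libraries where they do the work, as an engineer would, in place of code of your own. Each camera call takes 0.05 s, during which the arm holds its last target.

## Working session

There is one attempt and no reset: what is moved stays moved. The work goes in short steps, Python scripts to look and compute and a shell command to move; the robot and the scene stay as the last step left them, time stands still between calls to the robot, and variables do not carry over. Pictures are saved under pics/ and viewed, and the job is handed in when it is done.

```bash
mkdir -p pics; ls
python3 - <<'E'
from bench import status, optics
import cv2
print(status.get_obs())
for n in ("scene","top","wrist"):
    c=optics.get_calibration(n); print(n,c)
    cv2.imwrite(f"pics/{n}0.png",optics.capture(n))
E
```

```text
pics
{'clock': 0.0, 'qpos': array([-1.21421289,  0.69001219, -0.19449552,  1.56638032,  0.15731432,
        0.90250908, -0.21508378]), 'qvel': array([-0.00017931, -0.00019216, -0.00042601, -0.00155876, -0.00074309,
        0.0007725 , -0.00173216]), 'tau': array([ 1.26731211e-04, -5.39621615e+01, -1.26673836e+00, -1.58553565e+01,
        9.02613800e-03,  9.25421045e-03, -4.15892941e-06]), 'tcp_pos': array([0.19809298, 0.59201627, 0.20565637]), 'tool_rot': array([-3.05695458,  1.56887993, -1.80884196]), 'wrist_force': array([0.78861238, 0.44871639, 0.13014048]), 'torque': array([-0.02584801, -0.00629003,  0.04034718]), 'grip_width': 0.08526229676067196}
scene {'vfov': 56.82703467907794, 'cx': 260.00469466259267, 'cy': 196.94969229467216, 'distortion': array([0.01414358, 0.        , 0.        , 0.        , 0.        ]), 'R': array([[ 0.85820878, -0.51318733,  0.01079149],
       [-0.21034161, -0.37077858, -0.90458811],
       [ 0.46822441,  0.77405556, -0.42615008]]), 't': array([-0.29574952,  0.2935431 ,  0.39034626])}
top {'vfov': 53.23638236224498, 'cx': 249.6429604417147, 'cy': 193.95233228528645, 'distortion': array([-0.05228332,  0.        ,  0.        ,  0.        ,  0.        ]), 'R': array([[ 0.02772889, -0.99961409, -0.00166929],
       [-0.97954224, -0.02683905, -0.1994409 ],
       [ 0.19931913,  0.00716542, -0.97990843]]), 't': array([0.29002108, 0.53155513, 0.85874219])}
wrist {'vfov': 69.1977065227749, 'cx': 255.80494804269296, 'cy': 191.47003575791098, 'distortion': array([-0.00774438,  0.        ,  0.        ,  0.        ,  0.        ]), 'R': array([[ 0.31583714,  0.94881282, -0.00106327],
       [ 0.91554274, -0.30446779,  0.26283238],
       [ 0.249055  , -0.0839857 , -0.96484093]]), 't': array([-0.62524603, -0.03581517,  0.37777754])}
```

View pics/scene0.png

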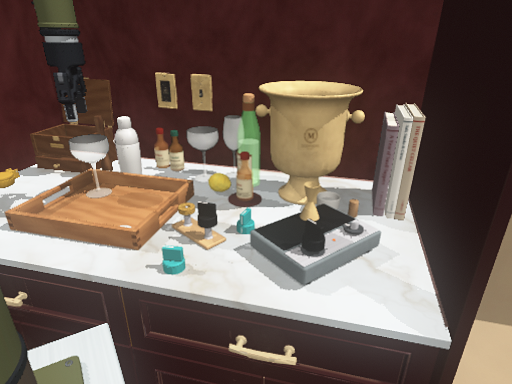

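View pics/top0.png

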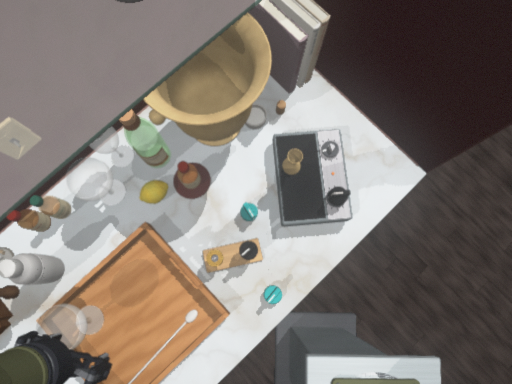

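View pics/wrist0.png

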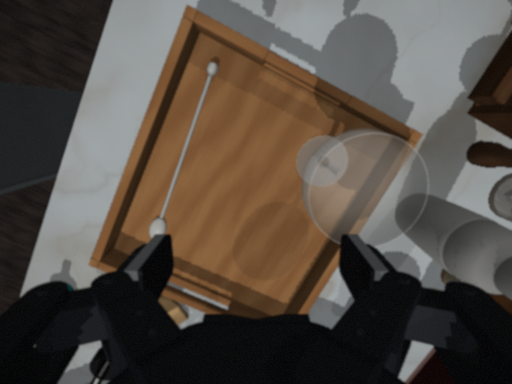

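Run:
```python
import cv2
t=cv2.imread("pics/top0.png"); s=cv2.imread("pics/scene0.png")
a=cv2.resize(t[225:285,190:290],None,fx=4,fy=4,interpolation=3)
b=cv2.resize(t[120:225,265:360],None,fx=4,fy=4,interpolation=3)
c=cv2.resize(s[190:280,150:390],None,fx=3.3,fy=3.3,interpolation=3)
cv2.imwrite("pics/a.png",a);cv2.imwrite("pics/b.png",b);cv2.imwrite("pics/c.png",c)
```

```text
(no output)
```

View pics/a.png

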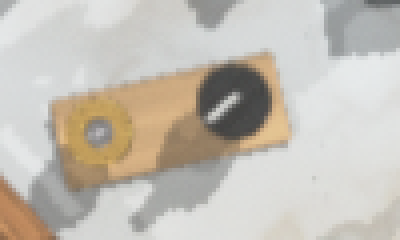

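View pics/b.png

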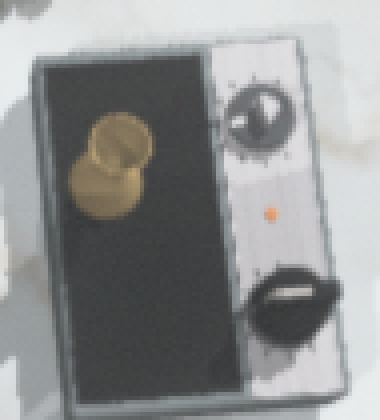

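View pics/c.png

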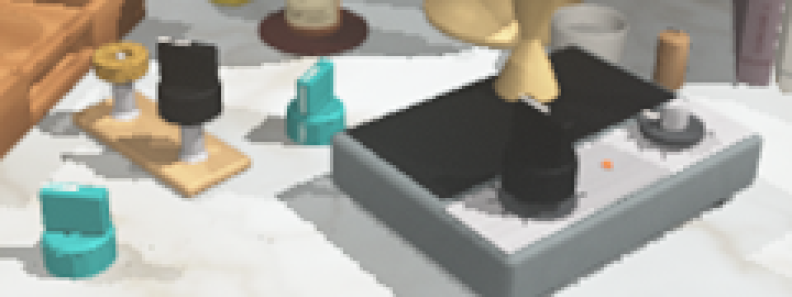

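```bash
cat > h.py <<'E'
import numpy as np, cv2
from bench import status, optics
from scipy.spatial.transform import Rotation as Ro
def K(c):
    f=192/np.tan(np.radians(c["vfov"]/2)); return np.array([[f,0,c["cx"]],[0,f,c["cy"]],[0,0,1]])
def back(c,uv,z):
    p=cv2.undistortPoints(np.array([[uv]],float),K(c),np.array(c["distortion"]))[0,0]
    d=c["R"].T@np.array([p[0],p[1],1]); o=-c["R"].T@c["t"]
    return o+d*(z-o[2])/d[2]
def proj(c,X):
    r,_=cv2.Rodrigues(np.array(c["R"])); return cv2.projectPoints(np.atleast_2d(np.array(X,float)),r,np.array(c["t"]),K(c),np.array(c["distortion"]))[0][:,0]
def tri(obs): # list of (c,uv)
    A=[];b=[]
    for c,uv in obs:
        p=cv2.undistortPoints(np.array([[uv]],float),K(c),np.array(c["distortion"]))[0,0]
        for i in range(2):
            A.append(c["R"][i]-p[i]*c["R"][2]); b.append(p[i]*c["t"][2]-c["t"][i])
    return np.linalg.lstsq(np.array(A),np.array(b),rcond=None)[0]
def toolR(o): return Ro.from_euler("xyz",o["tool_rot"])
E
python3 - <<'E'
from h import *
c=optics.get_calibration("top")
T=lambda u,v,z:back(c,(u,v),z).round(4)
print("knob skirt top z67",T(190+234/4,225+101/4,.075))
a,b=T(242,255,.095),T(249.5,249.25,.095);print(a,b,np.degrees(np.arctan2(*(a-b)[1::-1])))
print("ring",T(190+100/4,225+130/4,.059))
print("dial disc",T(265+262/4,120+118/4,.06), "shaft top", T(265+264/4,120+113/4,.076))
cs=optics.get_calibration("scene")
print("dial tri", tri([(c,(265+264/4,120+113/4)),(cs,(150+675/3.3,190+108/3.3))]))
# warmer corners z=.05
for p in [(38,58),(298,40),(345,392),(75,405)]: print(T(265+p[0]/4,120+p[1]/4,.05))
for p in [(52,98),(272,52),(292,140),(70,190)]: print("st",T(190+p[0]/4,225+p[1]/4,.01))
E
```

```text
knob skirt top z67 [0.3892 0.3034 0.075 ]
[0.3773 0.3173 0.095 ] [0.3903 0.3011 0.095 ] 128.74596725608336
ring [0.3713 0.3799 0.059 ]
dial disc [0.6376 0.1112 0.06  ] shaft top [0.6355 0.1133 0.076 ]
dial tri [0.63915284 0.11093234 0.06997743]
[0.6758 0.2473 0.05  ]
[0.6925 0.0858 0.05  ]
[0.4726 0.0623 0.05  ]
[0.4606 0.2223 0.05  ]
st [0.3914 0.4144 0.01  ]
st [0.4231 0.2814 0.01  ]
st [0.3703 0.2681 0.01  ]
st [0.3367 0.4009 0.01  ]
```

Run:
```python
from h import *
o=status.get_obs();R=toolR(o).as_matrix();print(R.round(3))
c=optics.get_calibration("wrist"); C=-c["R"].T@c["t"]; print("cam in tool",R.T@(C-o["tcp_pos"]))
print("cam rot in tool",(c["R"]@R).round(3))
print(R.T@(np.array([.389,.302,.2])-o["tcp_pos"]))
```

```text
[[-0.    -0.948  0.317]
 [-0.001  0.317  0.948]
 [-1.    -0.    -0.001]]
cam in tool [-0.16747615  0.0657023   0.00088115]
cam rot in tool [[-0.001  0.001  1.   ]
 [-0.263 -0.965  0.001]
 [ 0.965 -0.263  0.001]]
[ 0.00620081 -0.27305023 -0.21468881]
```

```bash
python3 -m handwheel '[[0,-0.034,-0.0268,0,0,0,0],[0,-0.034,-0.0268,0,0,0,0],[0,-0.034,-0.0268,0,0,0,0],[0,-0.034,-0.0268,0,0,0,0],[0,-0.034,-0.0268,0,0,0,0],[0,-0.034,-0.0268,0,0,0,0],[0,-0.034,-0.0268,0,0,0,0],[0,-0.034,-0.0268,0,0,0,0]]' 30
python3 -m handwheel '[[0,0,0,0.148,0,0,0],[0,0,0,0.148,0,0,0],[0,0,0,0.148,0,0,0],[0,0,0,0.148,0,0,0],[0,0,0,0,0,0,0],[0,0,0,0,0,0,0]]'
python3 - <<'E'
from h import *
c=optics.get_calibration("wrist");o=status.get_obs();im=optics.capture("wrist");cv2.imwrite("pics/w1.png",im)
np.save("w1.npy",dict(c=c,o=o),allow_pickle=True);print(o["tcp_pos"],o["qpos"],o["wrist_force"])
cv2.imwrite("pics/t1.png",cv2.resize(optics.capture("top")[120:290,190:360],None,fx=3.5,fy=3.5,interpolation=3))
E
```

```text
clock: 0.95
tcp_pos: [0.3889, 0.3015, 0.2064]
tool_rot: [-2.928, 1.571, -1.68]
wrist_force: [0.7, 0.7, 0.2]
grip_width: 0.0849
clock: 1.55
tcp_pos: [0.388, 0.3032, 0.2064]
tool_rot: [-2.477, 1.571, -1.817]
wrist_force: [0.0, 0.6, -0.0]
grip_width: 0.0857
[0.38803581 0.30318658 0.20642028] [-0.71613773  0.51672786 -0.06281118  1.96074497  0.05043842  0.66579773
 -0.15062354] [ 0.0280297   0.56398544 -0.0440874 ]
```

View pics/w1.png

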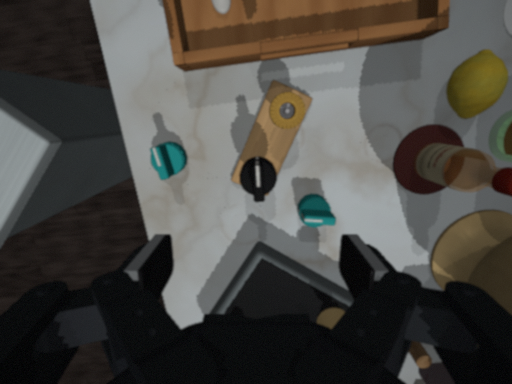

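Run:
```python
from h import *
d=np.load("w1.npy",allow_pickle=True).item();c=d["c"];o=d["o"]
im=cv2.imread("pics/w1.png")
cv2.imwrite("pics/w1k.png",cv2.resize(im[140:220,220:320],None,fx=7,fy=7,interpolation=3))
for z in (.067,.095): print(proj(c,[.3892,.303,z]))
```

```text
[[255.3307791  177.49224651]]
[[255.28361281 183.31317298]]
```

View pics/w1k.png

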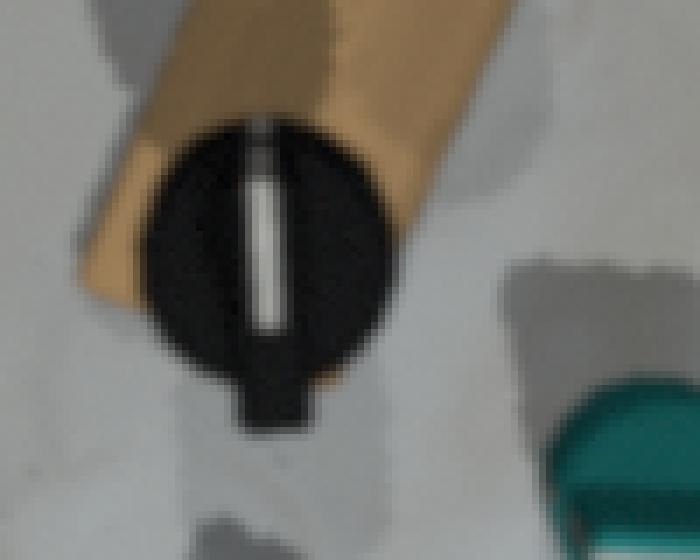

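View pics/t1.png

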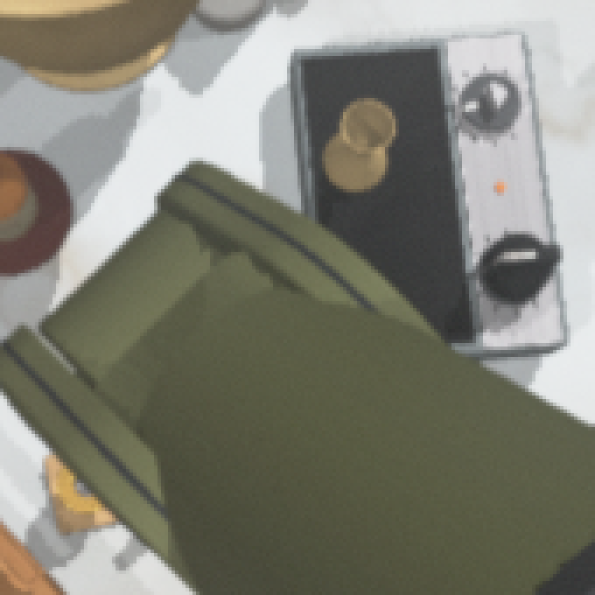

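Run:
```python
from h import *
d=np.load("w1.npy",allow_pickle=True).item();c=d["c"];o=d["o"]
B=lambda x,y,z:back(c,(220+(x-3)/7,140+(y-3)/7),z)
t,b=B(260,173,.095),B(276,432,.095)
print(t,b,(t+b)/2,np.linalg.norm(t-b),np.degrees(np.arctan2(*(t-b)[1::-1])))
t,b=B(261,175,.095),B(267,330,.095);print("line",t,b,np.degrees(np.arctan2(*(t-b)[1::-1])))
s=B(268,250,.067);print("skirt",s)
s=[B(143,250,.067),B(398,250,.067)];print("skirt w",np.linalg.norm(s[0]-s[1]))
R=toolR(o).as_matrix();print("jaw yaw",np.degrees(np.arctan2(R[1,2],R[0,2])))
# dial
ct=optics.get_calibration("top")
T=lambda x,y,z:back(ct,(190+x/3.5,120+y/3.5),z)
print("dial",T(490,104,.06))
```

```text
[0.37819695 0.31951591 0.095     ] [0.40416555 0.29009416 0.095     ] [0.39118125 0.30480504 0.095     ] 0.03924293122930379 131.432665513401
line [0.37849049 0.31937443 0.095     ] [0.39340114 0.30168874 0.095     ] 130.13394455066592
skirt [0.38988558 0.30674898 0.067     ]
skirt w 0.04098124130872649
jaw yaw 37.80534260945595
dial [0.63705276 0.11245045 0.06      ]
```

```bash
python3 -m handwheel '[[0.03,-0.001,0.002,-0.05,0,0,0],[0.035,0,0,0,0,0,0],[0,0,0,0,0,0,0],[0,0,0,0,0,0,0]]'
python3 - <<'E'
from h import *
c=optics.get_calibration("wrist");o=status.get_obs();im=optics.capture("wrist");cv2.imwrite("pics/w2.png",im)
np.save("w2.npy",dict(c=c,o=o),allow_pickle=True);print(o["tcp_pos"])
print(proj(c,[.390,.3045,.095]))
cv2.imwrite("pics/w2k.png",cv2.resize(im[130:290,160:360],None,fx=4,fy=4,interpolation=3))
E
```

```text
clock: 2.05
tcp_pos: [0.3902, 0.3034, 0.1416]
tool_rot: [2.963, 1.57, -2.613]
wrist_force: [0.7, -0.1, 1.0]
grip_width: 0.0851
[0.39021238 0.30342467 0.14163484]
[[254.87497679 199.92930153]]
```

View pics/w2k.png

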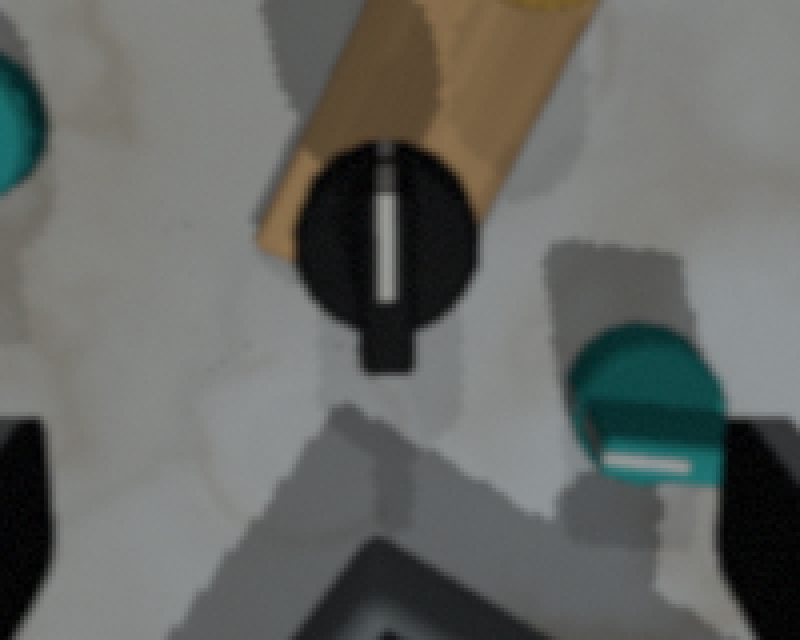

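Run:
```python
from h import *
d=np.load("w2.npy",allow_pickle=True).item();c=d["c"];o=d["o"]
R=toolR(o).as_matrix();p=o["tcp_pos"]
B=lambda x,y,z:back(c,(160+(x-1.5)/4,130+(y-1.5)/4),z)
for q in [B(386,192,.095),B(388,374,.095),B(387,283,.095),B(387,236,.067),B(386,192,.095),B(386,303,.095)]: print(q, (R.T@(q-p)).round(4))
```

```text
[0.37883449 0.31907607 0.095     ] [0.0466 0.0193 0.0016]
[0.40405131 0.29027713 0.095     ] [ 0.0466 -0.019   0.002 ]
[0.39115949 0.30500023 0.095     ] [0.0466 0.0006 0.0018]
[0.3895778  0.30688538 0.067     ] [0.0746 0.003  0.0019]
[0.37883449 0.31907607 0.095     ] [0.0466 0.0193 0.0016]
[0.39375562 0.3016612  0.095     ] [ 0.0466 -0.0037  0.0016]
```

```bash
python3 -m handwheel '[[0.035,0.001,0.0015,0,0,0,0],[0.034,0,0,0,0,0,0],[0,0,0,0,0,0,0],[0,0,0,0,0,0,0.5],[0,0,0,0,0,0,1],[0,0,0,0,0,0,1],[0,0,0,0,0,0,1],[0,0,0,0,0,0,1],[0,0,0,0,0,0,1]]' 60
python3 - <<'E'
from h import *
im=optics.capture("wrist");cv2.imwrite("pics/w3.png",im);o=status.get_obs();print(o["tcp_pos"],o["wrist_force"],o["grip_width"])
E
```

```text
clock: 3.0
tcp_pos: [0.391, 0.3054, 0.0728]
tool_rot: [0.051, 1.57, 0.757]
wrist_force: [0.7, 0.8, 0.9]
grip_width: -0.0001
[0.39096574 0.30535511 0.07269631] [ 0.29965633 -0.40260807  0.39229769] -0.0001144561390518949
```

View pics/w3.png

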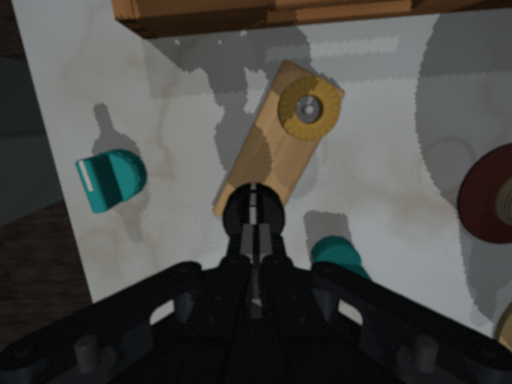

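Run:
```python
from h import *
o=status.get_obs();c=optics.get_calibration("wrist");R=toolR(o).as_matrix();p=o["tcp_pos"]
print(o["grip_width"])
print("tcp",proj(c,p),"grasp",proj(c,p-R[:,0]*.019))
for y in (.02,0,-.02): print("bar top",y,proj(c,[*(np.array([.391,.305])+y*R[:2,1]),.095]))
print("skirt c",proj(c,[.3905,.3055,.067]))
im=cv2.imread("pics/w3.png");cv2.imwrite("pics/w3k.png",cv2.resize(im[160:320,180:340],None,fx=3.7,fy=3.7,interpolation=3))
s=optics.capture("scene");cv2.imwrite("pics/s3.png",cv2.resize(s[170:270,130:290],None,fx=5,fy=5,interpolation=3))
```

```text
-0.0001144561390518949
tcp [[253.7014525  222.55479686]] grasp [[253.4670683 234.7354963]]
bar top 0.02 [[253.03044181 203.9535692 ]]
bar top 0 [[253.07387971 237.61639848]]
bar top -0.02 [[253.11505405 269.08085522]]
skirt c [[253.36637391 218.78983095]]
```

View pics/w3k.png

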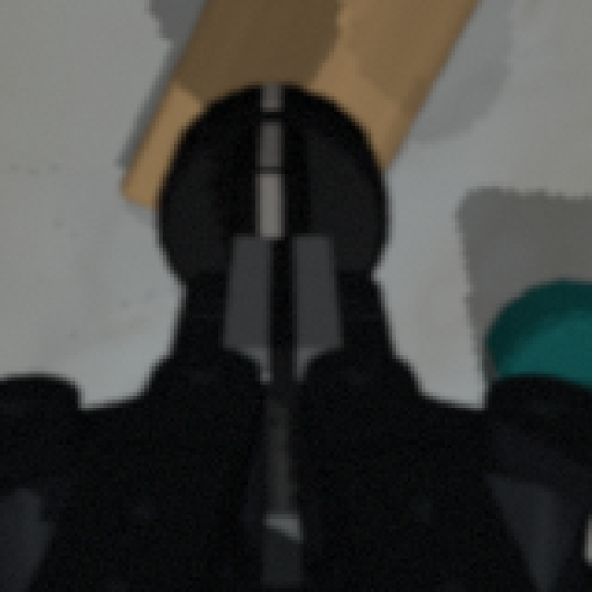

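View pics/s3.png

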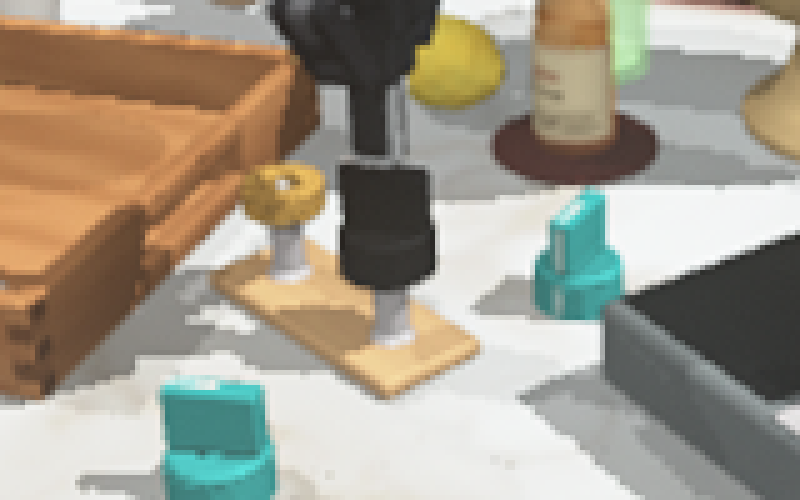

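Run:
```python
from h import *
o=status.get_obs();c=optics.get_calibration("scene");p=o["tcp_pos"];print(p,o["clock"])
P=lambda X:((proj(c,X)-[130,170])*5).round(0)
for dz in (0,.02,.04,.06): print("tcp+",dz,P(p+[0,0,dz]))
a=np.radians(130.5);u=np.array([np.cos(a),np.sin(a)]);k=np.array([.391,.305])
for s in (-.02,0,.02): print("bar",s,P([*(k+s*u),.095]),P([*(k+s*u),.067]))
print("skirt bottom",P([*k,.045]), "peg base",P([*k,.01]))
```

```text
[0.39090461 0.30534445 0.07260731] 3.1
tcp+ 0 [[385. 209.]]
tcp+ 0.02 [[383. 168.]]
tcp+ 0.04 [[380. 126.]]
tcp+ 0.06 [[378.  83.]]
bar -0.02 [[425. 170.]] [[428. 227.]]
bar 0 [[383. 163.]] [[386. 220.]]
bar 0.02 [[342. 156.]] [[345. 213.]]
skirt bottom [[389. 264.]] peg base [[393. 331.]]
```

Run:
```python
from h import *
im=cv2.imread("pics/w1.png");cv2.imwrite("pics/w1s.png",cv2.resize(im[70:230,140:345],None,fx=3.8,fy=3.8,interpolation=3))
```

```text
(no output)
```

View pics/w1s.png

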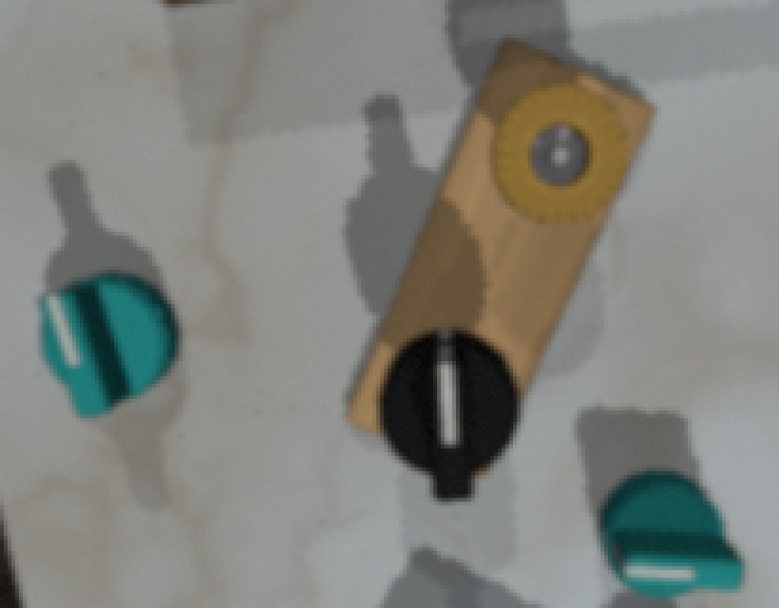

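Run:
```python
from h import *
d=np.load("w1.npy",allow_pickle=True).item();c=dict(d["c"])
R=toolR(d["o"]).as_matrix()
for s in (0,.01,.024):
    cc=dict(c); C=-c["R"].T@c["t"]+[0,0,s]; cc["t"]=-c["R"]@C
    B=lambda x,y,z:back(cc,(140+x/3.8-.4,70+y/3.8-.4),z)
    L=np.linalg.norm
    print(s,"pegs",L((B(564,153,.057)-B(450,402,.067))[:2]),"stand L",L(B(507,40,.01)-B(348,425,.01)),"W",L(B(507,40,.01)-B(653,105,.01)),"skirtW",L(B(380,402,.067)-B(519,402,.067)),"ringW",L(B(495,153,.057)-B(632,153,.057)))
    print("ring",B(564,153,.057), "knob",B(450,402,.067))
```

```text
0 pegs 0.078195349157581 stand L 0.13824563898002748 W 0.051983067555598124 skirtW 0.041154510524013824 ringW 0.03943219654614561
ring [0.37233551 0.38291806 0.057     ] knob [0.39010444 0.30676835 0.067     ]
0.01 pegs 0.08072239598288308 stand L 0.14204476681835085 W 0.053411614022083415 skirtW 0.042495538298033736 ringW 0.04067655472765941
ring [0.37309152 0.38375529 0.057     ] knob [0.39146409 0.30515151 0.067     ]
0.024 pegs 0.08426027914139995 stand L 0.14736354579200353 W 0.055411579075162795 skirtW 0.04437297718166153 ringW 0.04241865618177872
ring [0.37414994 0.38492741 0.057     ] knob [0.3933676  0.30288793 0.067     ]
```

```bash
python3 -m handwheel '[[0,0,0,0,0,0,0.5],[0,0,0,0,0,0,0.5],[0,0,0,0,0,0,0.5],[0,0,0,0,0,0,0.5]]'
python3 - <<'E'
from h import *
im=optics.capture("wrist")
a=cv2.resize(im[130:330,156:356],None,fx=2,fy=2,interpolation=3)
s=optics.capture("scene");b=cv2.resize(s[180:260,160:240],None,fx=5,fy=5,interpolation=3)
cv2.imwrite("pics/m4.png",np.hstack([a,b]))
E
```

```text
clock: 3.5
tcp_pos: [0.3909, 0.3053, 0.0725]
tool_rot: [2.342, 1.571, 3.048]
wrist_force: [0.8, -1.3, 0.1]
grip_width: 0.0429
```

View pics/m4.png

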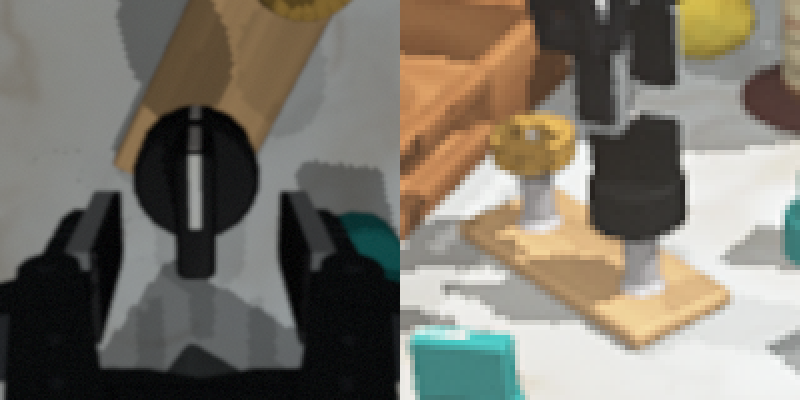

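```bash
python3 -m handwheel '[[0.012,0,0,0,0,0,0.5],[0.012,0,0,0,0,0,0.5],[0,0,0,0,0,0,0.5],[0,0,0,0,0,0,0.5]]'
python3 - <<'E'
from h import *
im=optics.capture("wrist")
a=cv2.resize(im[130:330,156:356],None,fx=2,fy=2,interpolation=3)
s=optics.capture("scene");b=cv2.resize(s[180:260,160:240],None,fx=5,fy=5,interpolation=3)
cv2.imwrite("pics/m5.png",np.hstack([a,b]))
E
```

```text
clock: 4.0
tcp_pos: [0.3904, 0.3049, 0.0477]
tool_rot: [-3.104, 1.569, -2.398]
wrist_force: [-0.2, -0.2, 0.4]
grip_width: 0.0424
```

View pics/m5.png

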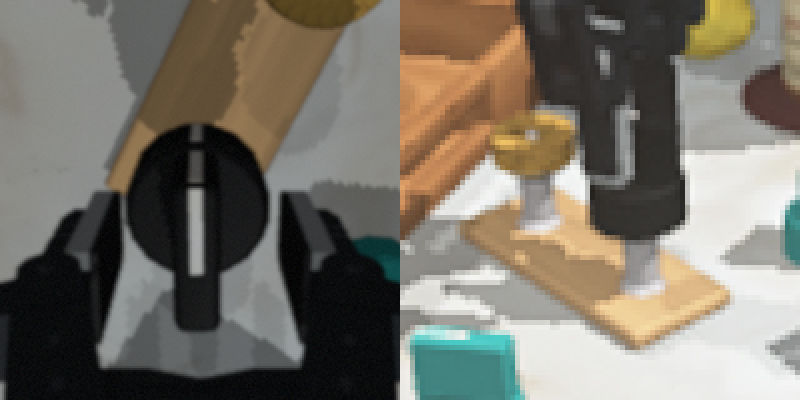

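```bash
python3 -m handwheel '[[0,0,0,0,0,0,0.8],[0,0,0,0,0,0,1],[0,0,0,0,0,0,1],[0,0,0,0,0,0,1],[0,0,0,0,0,0,1]]' 60
python3 - <<'E'
from h import *
im=optics.capture("wrist")
a=cv2.resize(im[130:330,156:356],None,fx=2,fy=2,interpolation=3)
s=optics.capture("scene");b=cv2.resize(s[180:260,160:240],None,fx=5,fy=5,interpolation=3)
cv2.imwrite("pics/m6.png",np.hstack([a,b]));print(status.get_obs()["grip_width"])
E
```

```text
clock: 4.6
tcp_pos: [0.391, 0.3054, 0.0487]
tool_rot: [0.186, 1.57, 0.892]
wrist_force: [0.5, -0.0, 3.0]
grip_width: 0.0109
0.01056536723290973
```

View pics/m6.png

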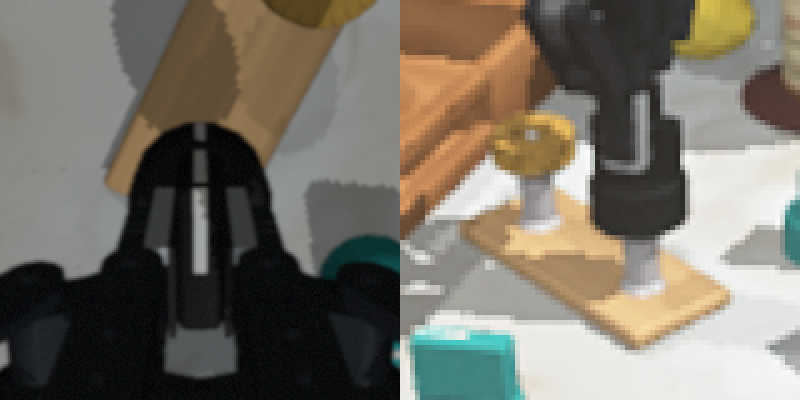

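```bash
python3 -m handwheel '[[-0.01,0,0,0,0,0,1],[-0.02,0,0,0,0,0,1],[-0.03,0,0,0,0,0,1],[-0.03,0,0,0,0,0,1],[-0.02,0,0,0,0,0,1],[0,0,0,0,0,0,1],[0,0,0,0,0,0,1]]'
python3 - <<'E'
from h import *
o=status.get_obs();c=optics.get_calibration("wrist")
im=optics.capture("wrist");np.save("w7.npy",dict(c=c,o=o),allow_pickle=True);cv2.imwrite("pics/w7.png",im)
a=cv2.resize(im[130:330,156:356],None,fx=2,fy=2,interpolation=3)
s=optics.capture("scene");b=cv2.resize(s[150:250,150:250],None,fx=4,fy=4,interpolation=3)
cv2.imwrite("pics/m7.png",np.hstack([a,b]));print(o["grip_width"],o["qpos"])
R=toolR(o).as_matrix();print(o["tcp_pos"],"jaw yaw",np.degrees(np.arctan2(R[1,2],R[0,2])),R.round(3))
p=o["tcp_pos"];d=R.T@(np.array([.637,.112,p[2]])-p);print(d)
E
```

```text
clock: 5.4
tcp_pos: [0.3908, 0.3052, 0.1588]
tool_rot: [0.053, 1.57, 0.759]
wrist_force: [-1.2, -0.8, -0.7]
grip_width: 0.0106
0.010637844401635971 [-0.710474    0.59605038 -0.07160694  2.00367322  0.07771989  0.54379342
 -0.13043235]
[0.39083877 0.30516081 0.15882755] jaw yaw 40.442401046483596 [[ 0.    -0.649  0.761]
 [ 0.     0.761  0.649]
 [-1.     0.     0.001]]
[ 2.75863418e-05 -3.06687354e-01  6.20428871e-02]
```

View pics/m7.png

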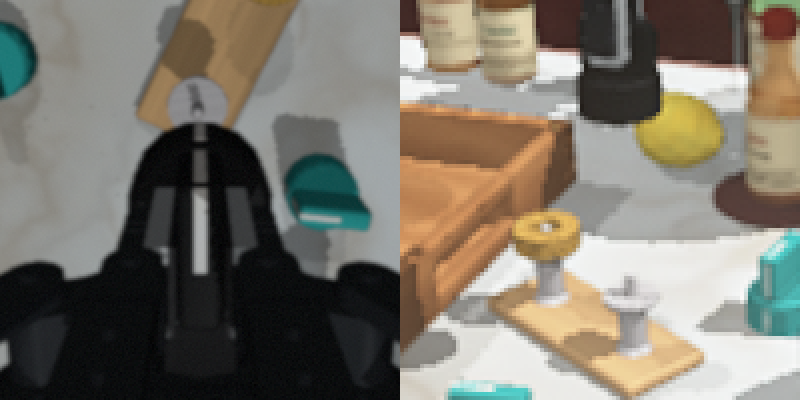

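```bash
python3 -m handwheel '[[0,-0.03,0.002,0,0,0,1],[0,-0.045,0.003,0,0,0,1],[0,-0.045,0.003,0,0,0,1],[0,-0.045,0.003,0,0,0,1],[0,-0.045,0.003,0,0,0,1],[0,-0.045,0.003,0,0,0,1],[0,-0.045,0.003,0,0,0,1],[0,-0.045,0.003,0,0,0,1],[0,-0.02,0.001,0,0,0,1],[0,0,0,0,0,0,1]]'
python3 -m handwheel '[[0,0,0,0.13,0,0,1],[0,0,0,0.13,0,0,1],[0,0,0,0.13,0,0,1],[0,0,0,0.13,0,0,1],[0,0,0,0,0,0,1],[0,0,0,0,0,0,1]]'
python3 - <<'E'
from h import *
o=status.get_obs();c=optics.get_calibration("wrist")
im=optics.capture("wrist");np.save("w8.npy",dict(c=c,o=o),allow_pickle=True);cv2.imwrite("pics/w8.png",im)
R=toolR(o).as_matrix();print(o["qpos"],o["tcp_pos"],"tooly yaw",np.degrees(np.arctan2(R[1,1],R[0,1])))
E
```

```text
clock: 6.5
tcp_pos: [0.6472, 0.038, 0.1565]
tool_rot: [-2.583, 1.568, -1.883]
wrist_force: [0.0, -0.5, -0.5]
grip_width: 0.0104
clock: 7.1
tcp_pos: [0.6449, 0.0443, 0.1576]
tool_rot: [2.847, 1.569, 3.037]
wrist_force: [0.5, 0.2, -1.3]
grip_width: 0.0105
[-0.14147641  0.77189549  0.00358448  1.54795478 -0.00410976  0.82382485
  0.05441581] [0.64486678 0.04427277 0.15762169] tooly yaw 100.91627749320713
```

View pics/w8.png

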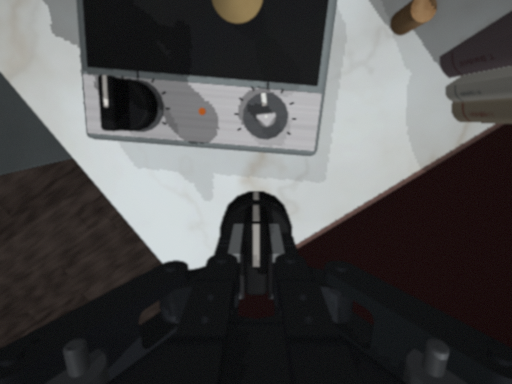

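Run:
```python
import cv2,numpy as np
im=cv2.imread("pics/w8.png")
cv2.imwrite("pics/w8k.png",np.vstack([cv2.resize(im[75:155,225:305],(600,600),interpolation=3)]))
cv2.imwrite("pics/w8n.png",cv2.resize(im[180:310,205:305],(600,780)[:2],interpolation=3)[:600])
```

View pics/w8k.png

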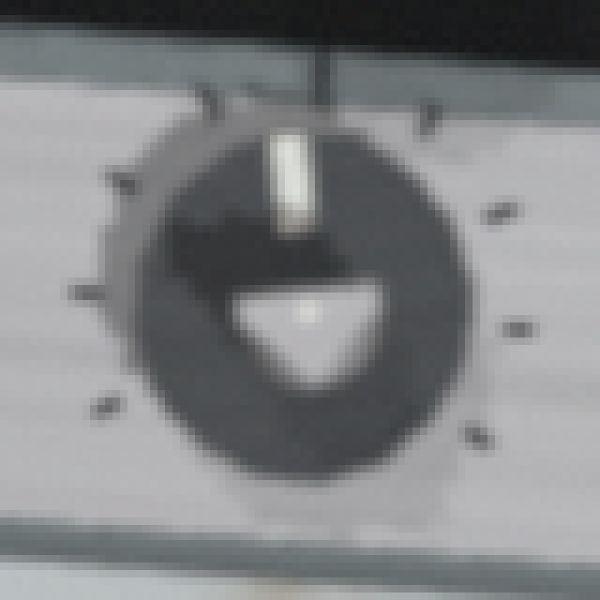

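View pics/w8n.png

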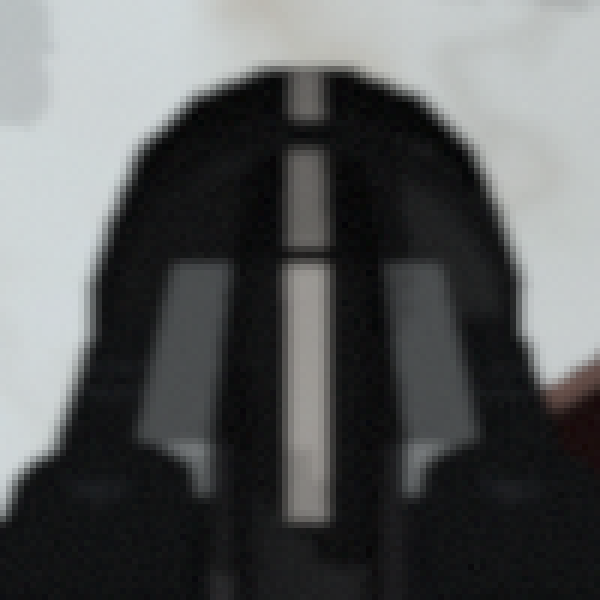

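```bash
cat > fit.py <<'E'
from h import *
from scipy.optimize import least_squares
d=np.load("w8.npy",allow_pickle=True).item();c=d["c"];o=d["o"];R=toolR(o).as_matrix();p=o["tcp_pos"]
N=lambda x,y:np.array([205+x/6-.42,180+y/6-.42])
D=lambda x,y:(225+x/7.5-.43,75+y/7.5-.43)
pts=[((0,.0215),N(306,68)),((-.022,.0215),N(306,131)),((-.05,.020),N(307,253))]
def res(v):
    return np.concatenate([proj(c,p+R@[v[0]+a,v[1]+b,v[2]])[0]-uv for (a,b),uv in pts])
s=least_squares(res,[0,0,0]);print("knob underside in tool",s.x.round(4),s.fun.round(1))
k=p+R@s.x;print("knob underside world",k)
w=back(c,D(306,302),.06);print("dial disc",w)
for y in (.06,.061): pass
E_=[back(c,D(*q),.06) for q in [(140,302),(472,302),(306,125),(306,480)]]
print("disc dims",np.linalg.norm(E_[0]-E_[1]),np.linalg.norm(E_[2]-E_[3]))
a,b=back(c,D(291.5,135),.06),back(c,D(294,232),.06);print("line",a,b,np.degrees(np.arctan2(*(a-b)[1::-1])),np.degrees(np.arctan2(*(a-w)[1::-1])))
a,b=back(c,D(234,293),.076),back(c,D(386,287),.076);e=b-a;print("flat",a,b,np.linalg.norm(e),np.degrees(np.arctan2(e[0],-e[1]))*-1 , "normal yaw",np.degrees(np.arctan2(e[1],e[0]))+90)
print("tool y yaw",np.degrees(np.arctan2(R[1,1],R[0,1])))
print("dial in tool",R.T@(w-p))
print("shaft from flat mid", (a+b)/2)
E
python3 fit.py
```

```text
knob underside in tool [ 0.0055 -0.0014  0.0012] [ 0.1  0.2  0.1 -0.2 -0.1  0.1]
knob underside world [0.64626051 0.04315042 0.15210394]
dial disc [0.64158408 0.11274914 0.06      ]
disc dims 0.04067787999412933 0.04201129643376515
line [0.63601166 0.1313978  0.06      ] [0.63851536 0.12051703 0.06      ] 102.95841078685386 106.63669598767001
flat [0.63278364 0.1119941  0.076     ] [0.64980359 0.11598091 0.076     ] 0.017480656891214516 -103.18346544413652 normal yaw 103.18346544413652
tool y yaw 100.91627749320713
dial in tool [0.09764372 0.06779824 0.00994413]
shaft from flat mid [0.64129362 0.1139875  0.076     ]
```

```bash
python3 -m handwheel '[[0.022,0.01,0.005,-0.037,0,0,1],[0.023,0.01,0.0035,0,0,0,1],[0,0,0,0,0,0,1],[0,0,0,0,0,0,1],[0,0,0,0,0,0,1]]'
python3 - <<'E'
from h import *
o=status.get_obs();c=optics.get_calibration("wrist")
im=optics.capture("wrist");np.save("w9.npy",dict(c=c,o=o),allow_pickle=True);cv2.imwrite("pics/w9.png",im)
R=toolR(o).as_matrix();print(o["tcp_pos"],"tooly yaw",np.degrees(np.arctan2(R[1,1],R[0,1])))
cv2.imwrite("pics/w9k.png",cv2.resize(im[70:270,200:330],(520,800),interpolation=3)[:600])
E
```

```text
clock: 7.65
tcp_pos: [0.6511, 0.0634, 0.1147]
tool_rot: [-0.466, 1.569, -0.243]
wrist_force: [-0.2, 0.2, -1.0]
grip_width: 0.0106
[0.65106846 0.06337794 0.1146535 ] tooly yaw 102.75106602263294
```

View pics/w9k.png

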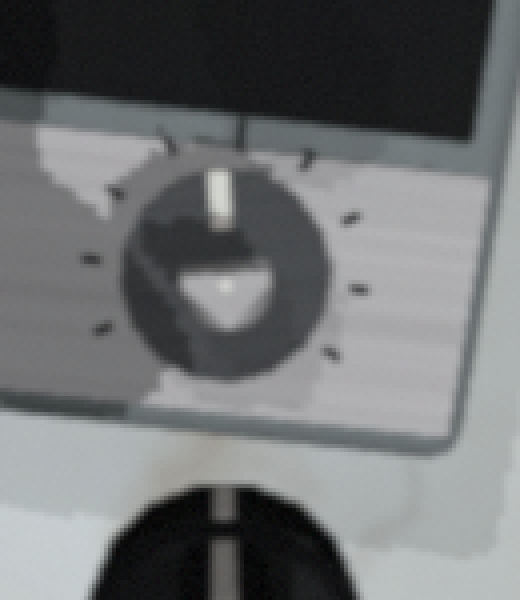

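Run:
```python
from h import *
d=np.load("w9.npy",allow_pickle=True).item();c=d["c"];o=d["o"];R=toolR(o).as_matrix();p=o["tcp_pos"]
D=lambda x,y:(200+x/4-.38,70+y/4-.38)
yaw=lambda a,b:np.degrees(np.arctan2(*(a-b)[1::-1]))
w=back(c,D(225,273.5),.06);print("disc",w,"tool",R.T@(w-p))
a,b=back(c,D(219,170),.06),back(c,D(219.5,228),.06);print("line yaw",yaw(a,b),yaw(a,w),R.T@(a-p),R.T@(b-p))
a,b=back(c,D(180,273),.076),back(c,D(273,268),.076);m=(a+b)/2;print("flat yaw",yaw(b,a)+90,np.linalg.norm(a-b),R.T@(m-p)-[0,.003,0])
k=p+R@[.0055,-.0014,.0012];print("knob",k)
for q in [(0,.0215),(-.022,.0215)]: print((proj(c,p+R@[.0055+q[0],-.0014+q[1],.0012])-[200,70])*4)
```

```text
disc [0.64136178 0.11242066 0.06      ] tool [0.05461196 0.05002354 0.00126198]
line yaw 103.26642784788136 106.19955445215925 [5.45927357e-02 6.96071444e-02 8.18965666e-05] [0.05460243 0.05874486 0.00017959]
flat yaw 105.85468593036973 0.01697501231196062 [0.03861085 0.04877781 0.00152835]
knob [0.65255828 0.06227474 0.10915683]
[[222.83128733 484.16074309]]
[[222.74592607 524.62382521]]
```

```bash
python3 -m handwheel '[[0,0,0,-0.027,0,0,1],[0,0.025,0.0005,0,0,0,1],[0,0.026,0.0006,0,0,0,1],[0.017,0,0,0,0,0,1],[0,0,0,0,0,0,1],[0,0,0,0,0,0,1],[0,0,0,0,0,0,1]]'
python3 - <<'E'
from h import *
o=status.get_obs();c=optics.get_calibration("wrist")
im=optics.capture("wrist");cv2.imwrite("pics/w10.png",im)
cs=optics.get_calibration("scene");s=optics.capture("scene");cv2.imwrite("pics/s10.png",s)
R=toolR(o).as_matrix();p=o["tcp_pos"];print(p,"tooly yaw",np.degrees(np.arctan2(R[1,1],R[0,1])))
k=p+R@[.0055,-.0014,.0015];print("knob",k)
cv2.imwrite("pics/s10k.png",cv2.resize(s[150:260,290:400],None,fx=5.4,fy=5.4,interpolation=3))
print((proj(cs,[k,[.6413,.112,.076],[.6413,.112,.06]])-[290,150])*5.4)
E
```

```text
clock: 8.4
tcp_pos: [0.6395, 0.1127, 0.0974]
tool_rot: [-0.65, 1.569, -0.401]
wrist_force: [-0.8, -0.2, 0.1]
grip_width: 0.0108
[0.63952611 0.11269468 0.09735018] tooly yaw 104.24220289118266
knob [0.64133271 0.11170324 0.09185353]
[[353.58181548 342.27501799]
 [347.85603829 378.11289479]
 [342.80098857 413.92252674]]
```

View pics/s10k.png

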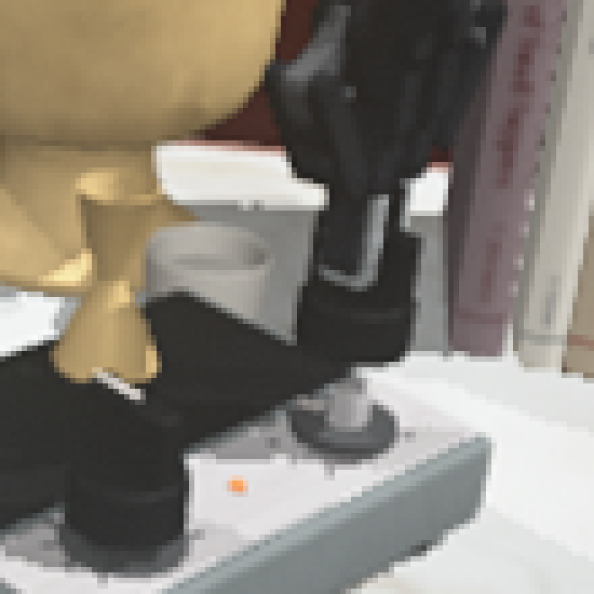

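View pics/w10.png

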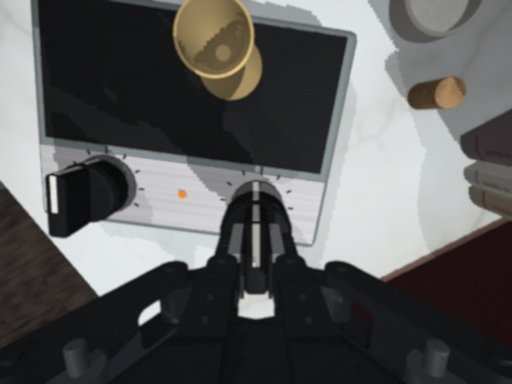

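```bash
python3 -m handwheel '[[0.007,0,0,0,0,0,1],[0.007,0,0,0,0,0,1],[0.002,0,0,0,0,0,1],[0.002,0,0,0,0,0,1],[0,0,0,0,0,0,1]]' 60
python3 -m handwheel '[[0.001,0,0,0,0,0,1],[0.001,0,0,0,0,0,1],[0,0,0,0,0,0,1]]'
```

```text
clock: 9.0
tcp_pos: [0.6388, 0.1137, 0.0783]
tool_rot: [-1.587, 1.57, -1.338]
wrist_force: [-0.1, -0.9, -0.2]
grip_width: 0.0105
clock: 9.3
tcp_pos: [0.6393, 0.1136, 0.0766]
tool_rot: [-0.569, 1.57, -0.319]
wrist_force: [1.2, -1.5, -0.8]
grip_width: 0.0107
```

```bash
python3 -m handwheel '[[0.0015,0,0,0,0,0,1],[0.0015,0,0,0,0,0,1],[0,0,0,0,0,0,1]]'
python3 -m handwheel '[[0.0015,0,0,0,0,0,1],[0.0015,0,0,0,0,0,1],[0,0,0,0,0,0,1]]'
python3 - <<'E'
from h import *
s=optics.capture("scene")
cv2.imwrite("pics/s11k.png",cv2.resize(s[150:260,290:400],None,fx=5.4,fy=5.4,interpolation=3))
print(status.get_obs()["wrist_force"],status.get_obs()["torque"])
E
```

```text
clock: 9.6
tcp_pos: [0.6395, 0.1132, 0.0735]
tool_rot: [-0.745, 1.569, -0.495]
wrist_force: [2.1, -3.6, -1.0]
grip_width: 0.0104
clock: 9.9
tcp_pos: [0.6395, 0.1131, 0.0705]
tool_rot: [-0.81, 1.569, -0.561]
wrist_force: [4.6, -4.2, 0.3]
grip_width: 0.0108
[ 3.48084991 -3.86131026  0.16143993] [-1.04966562 -0.89324663  0.02638366]
```

View pics/s11k.png

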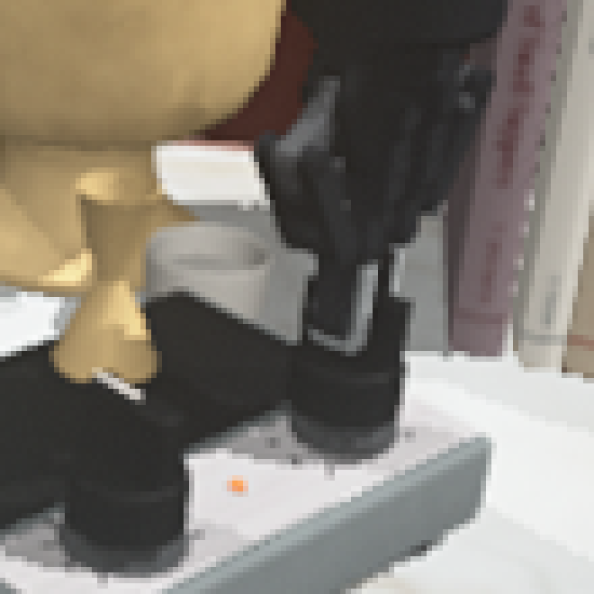

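```bash
python3 -m handwheel '[[0,-0.0008,0.0005,0,0,0,1],[0,0,0,0,0,0,1]]'
python3 -m handwheel '[[0.0015,0,0,0,0,0,1],[0.0015,0,0,0,0,0,1],[0,0,0,0,0,0,1]]'
```

```text
clock: 10.15
tcp_pos: [0.6395, 0.1131, 0.0704]
tool_rot: [-1.069, 1.57, -0.819]
wrist_force: [3.3, -3.7, 1.5]
grip_width: 0.0108
clock: 10.45
tcp_pos: [0.6396, 0.1131, 0.0673]
tool_rot: [-0.966, 1.57, -0.716]
wrist_force: [2.8, -4.3, 0.8]
grip_width: 0.0108
```

```bash
python3 -c "
from bench import status
for i in range(1): o=status.get_obs();print(o['wrist_force'],o['torque'])"
```

```text
[ 2.80922832 -4.32108443  0.84879628] [-1.05828843 -0.81341773  0.06176772]
```

```bash
python3 -m handwheel '[[0.001,-0.0008,0.0003,0,0,0,1],[0,0,0,0,0,0,1]]'
python3 -m handwheel '[[0.001,0,0,0,0,0,1],[0,0,0,0,0,0,1]]'
python3 -m handwheel '[[0.001,0,0,0,0,0,1],[0,0,0,0,0,0,1]]'
python3 -m handwheel '[[0.001,0,0,0,0,0,1],[0,0,0,0,0,0,1]]'
```

```text
clock: 10.65
tcp_pos: [0.6396, 0.113, 0.0662]
tool_rot: [2.263, 1.57, 2.513]
wrist_force: [2.7, -2.5, -0.5]
grip_width: 0.0104
clock: 10.85
tcp_pos: [0.6396, 0.113, 0.0653]
tool_rot: [2.267, 1.57, 2.517]
wrist_force: [2.0, -2.3, -0.4]
grip_width: 0.0108
clock: 11.05
tcp_pos: [0.6396, 0.113, 0.0643]
tool_rot: [2.236, 1.57, 2.486]
wrist_force: [2.4, -2.1, 0.1]
grip_width: 0.0106
clock: 11.25
tcp_pos: [0.6397, 0.113, 0.0636]
tool_rot: [2.008, 1.57, 2.258]
wrist_force: [0.8, -2.3, 2.9]
grip_width: 0.0106
```

```bash
python3 -m handwheel '[[0.001,0,0,0,0,0,1],[0,0,0,0,0,0,1]]' 80
python3 -m handwheel '[[0.001,0,0,0,0,0,1],[0,0,0,0,0,0,1]]'
python3 -m handwheel '[[0.001,0,0,0,0,0,1],[0,0,0,0,0,0,1]]'
python3 -m handwheel '[[0.001,0,0,0,0,0,1],[0,0,0,0,0,0,1]]'
python3 -m handwheel '[[0.001,0,0,0,0,0,1],[0,0,0,0,0,0,1]]'
```

```text
clock: 11.45
tcp_pos: [0.6397, 0.113, 0.0627]
tool_rot: [1.717, 1.57, 1.967]
wrist_force: [0.8, -2.4, 3.6]
grip_width: 0.01
clock: 11.65
tcp_pos: [0.6397, 0.113, 0.0616]
tool_rot: [1.79, 1.57, 2.04]
wrist_force: [0.7, -1.9, 5.7]
grip_width: 0.0101
clock: 11.85
tcp_pos: [0.6397, 0.113, 0.0606]
tool_rot: [1.777, 1.57, 2.027]
wrist_force: [-0.9, -2.4, 6.1]
grip_width: 0.0105
clock: 12.05
tcp_pos: [0.6398, 0.113, 0.0597]
tool_rot: [1.632, 1.57, 1.882]
wrist_force: [-0.1, -2.0, 5.8]
grip_width: 0.0102
clock: 12.25
tcp_pos: [0.6398, 0.113, 0.0589]
tool_rot: [1.546, 1.57, 1.797]
wrist_force: [-0.4, -2.8, 7.2]
grip_width: 0.0103
```

```bash
python3 -m handwheel '[[0.001,0,0,0,0,0,1],[0,0,0,0,0,0,1]]' 80
python3 -m handwheel '[[0.001,0,0,0,0,0,1],[0,0,0,0,0,0,1]]'
python3 -m handwheel '[[0.001,0,0,0,0,0,1],[0,0,0,0,0,0,1]]'
python3 - <<'E'
from h import *
s=optics.capture("scene")
cv2.imwrite("pics/s12k.png",cv2.resize(s[150:260,290:400],None,fx=5.4,fy=5.4,interpolation=3))
E
```

```text
clock: 12.45
tcp_pos: [0.6398, 0.113, 0.0587]
tool_rot: [1.137, 1.57, 1.387]
wrist_force: [-1.5, -2.2, 12.1]
grip_width: 0.0106
clock: 12.65
tcp_pos: [0.6399, 0.1131, 0.0586]
tool_rot: [0.658, 1.57, 0.908]
wrist_force: [-3.8, -1.5, 18.7]
grip_width: 0.0102
clock: 12.85
tcp_pos: [0.6399, 0.1131, 0.0586]
tool_rot: [0.472, 1.57, 0.722]
wrist_force: [-5.5, -2.1, 24.5]
grip_width: 0.0102
```

View pics/s12k.png

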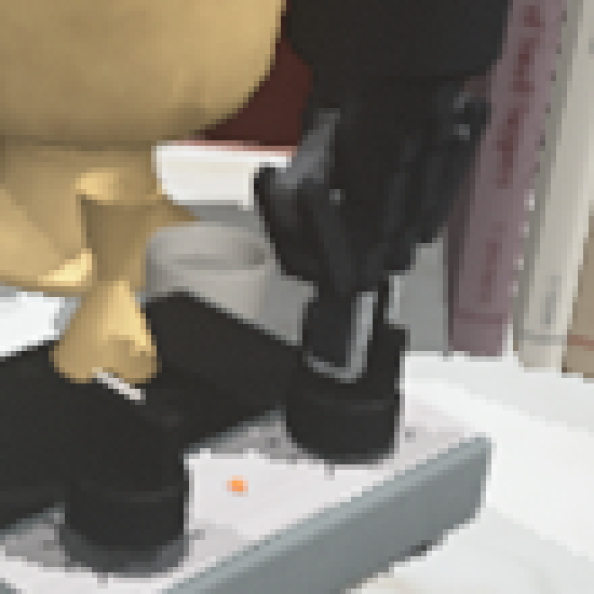

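```bash
python3 -m handwheel '[[0,0,0,0,0,0,1],[0,0,0,0,0,0,1],[0,0,0,0,0,0,1],[0,0,0,0,0,0,1],[0,0,0,0,0,0,1]]'
python3 - <<'E'
from h import *
cv2.imwrite("pics/w13.png",np.hstack([optics.capture("wrist")[100:300,130:380],optics.capture("top")[110:310,150:400]]))
E
```

```text
clock: 13.4
tcp_pos: [0.6399, 0.113, 0.0585]
tool_rot: [0.437, 1.57, 0.687]
wrist_force: [-5.5, -1.9, 23.4]
grip_width: 0.0101
```

View pics/w13.png

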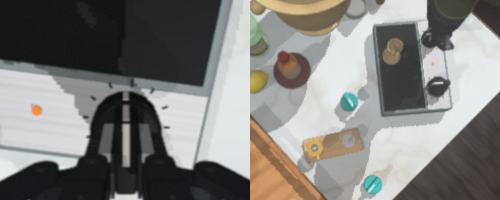

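Knob held on the spindle with the press at its stop, force steady at about 23 N, and the rest of the scene unmoved. Handing in.

```bash
python3 -c "
from bench import workorder; print(workorder.hand_in())"
```

```text
the job is handed in; nothing more can be done
None
```

I lifted the black knob off its peg and turned it to about 104°, matching the flat of the bare spindle. I then pushed it home, pressed it to the end of its travel and handed it in with the grip closed and still pressing (clock 13.4 s).

**Last checks:**
- **Seating and press:** contact with the disc came at a tool height of about 63.7 mm, with the force building as the spring would. It stopped hard at 58.6 mm, which is 5 mm of travel.
- **Hold:** the force was steady at about 23 N over the last half second.
- **Everything else:** the camera views showed the ring, jigger and turquoise knobs where they started.

**What went wrong or disagreed:**
- **First grasp:** it closed on nothing. The fingertips end about 24 mm above the reported TCP, contrary to the description, so I opened, went lower and gripped on the second try.
- **Grip width:** it reads about 10–11 mm on the 12 mm bar.
- **Side force:** it reached about 6 N during the fit and was still about that at the end.
- **Spindle angle:** the images gave 103–106°, within what I judged the fit allows.

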